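# Inspect a chip under the loupe

## Task

First push the board carrier along its rail until it clicks into the inspection station beside the focus post. Then pick the loupe up from its rest and hold it level, with the lens centred over the black chip and at the height of the black line on the orange focus collar, and finish while still holding it there, still and touching nothing else. Leave the collar and the other things on the bench alone, and do not let the loupe touch the carrier, board or post.

Things in the scene. Friction and masses are not known exactly. Their poses are not given: they have to be found in the camera images.
- slide: Fixed aluminium rail base, 140 x 320 x 10 mm. Origin at bench level on the rail line; y along the rail (the carrier runs to +y), z up. Inspection station at x = 0, y = +35 mm. Steel focus post (8 mm thick, top 155 mm above the bench) at x = +70, y = +35 mm. Sprung detent roller at x = -45, y = +35 mm. All but the post, the collar and what is on the carrier lies below 32 mm
- carrier (a joint): Carrier travel along the rail to +y, m: 0 loading end, 0.120 inspection station, 0.170 end stop; starts at 0 to 0.045. A sprung roller in a V notch at 0.120 pulls it in from within about 4 mm either side; about 3 N push it out. Elsewhere it drags with about 1 N, up to 2 N at 0.055 to 0.075 (roller climbs on), and stays where left. Grey plate 74 x 110 (along rail) mm, 0.3 kg, top 31 mm up
- push_tab (a point): Centre of the top face of the carrier's orange push tab, an upright block 30 mm across the rail, 12 mm along it, on the carrier's trailing (-y) end, 48 mm behind the chip; its top is 65 mm above the bench and it stands 34 mm up from the plate. Axes as the slide's
- chip (a point): Centre of the top of the black square chip (18 x 18 mm) in the middle of the green board: the part to inspect. 38 mm above the bench; the tallest other part near it on the board reaches 41 mm. Axes as the slide's, it moves with the carrier; when docked it is 70 mm from the focus post
- focus_mark (a point): Middle of the black line round the orange focus collar (16 mm diameter, 14 mm high) on the focus post: the focal height. 88 to 128 mm above the bench, differs each time. z is up. The collar is only held by friction (4 N): leave it
- loupe: Loose hand loupe, about 85 g, a steel-rimmed lens with a flat-sided black handle, all 14 mm thick. Origin: underside of the handle at the place to grip (also nearly its balance point); z up when level; x points along the handle to the lens. The handle is 18 mm wide (y) and 14 mm high, from x = -53 to +60 mm; the round lens has 30 mm outer radius about x = +90 mm
- lens (a point): Centre of the loupe's lens, at half its thickness: x = +90, z = +7 mm in the loupe's frame. Axes as the loupe's
- loupe_grip (a point): Middle of the loupe's handle where it is best gripped: x = 0, z = +7 mm in the loupe's frame. Axes as the loupe's
- loupe_rest: Fixed rest on which the loupe lies level at the start, with matching axes: wooden base 190 x 75 x 6 mm with a round cork pad (radius 29 mm) under the lens and a cork bar (14 mm long, 40 mm wide) under the butt of the handle at x = -47 mm. Pads end 26 mm above the bench, where the loupe's underside lies; the handle is free underneath between them. Origin under the grip place, at bench level
- parts_tin: Bystander: open steel parts bowl, 80 mm across, 30 mm high; origin centre of underside
- tape_roll: Bystander: yellow tape roll lying flat, 68 mm across, 18 mm high; origin centre of underside
- flux_jar: Bystander: amber jar with red cap, 44 mm across, 65 mm high; origin centre of underside
- screwdriver: Bystander: screwdriver with red handle lying along its x, 20 mm wide, 18 mm high, handle from x = -90 mm to 0, blade to +80 mm; origin at bench level where the blade leaves the handle
Things that resemble listed ones, but are neither listed nor needed, are in the scene too. Of the things like the loupe_rest, leave any that is blue; of the rest the smaller one is meant.

How it is judged (in metres and radians):
On the way, in this order (a step that is already met when the one before it is completed fails the run):
1. the carrier stands in the inspection station's detent (within 4 mm), at rest (value of joint carrier between 0.116 and 0.124 m and velocity of joint carrier between -0.02 and 0.02 m/s), for 0.3 s.
2. the loupe is held by the fingers, lifted at least 20 mm off its rest (z of loupe in the frame of loupe_rest above 0.046 m and contact force between the fingers and loupe above 1 N and contact force between loupe and loupe_rest below 0.05 N), for 0.2 s.
At the end, for the whole second after the job is handed in: Carrier in the detent (0.120 m within 4 mm); loupe held by the fingers alone, touching nothing else, still (under 20 mm/s, 0.2 rad/s), level within 0.12 rad, lens centre within 8 mm horizontally of the chip centre and within 5 mm of the height of the black line (value of joint carrier between 0.116 and 0.124 m and horizontal distance between lens and chip below 0.008 m and z of lens in the frame of focus_mark between -0.005 and 0.005 m and angle between loupe's own z axis and vertical below 0.12 rad and contact force between the fingers and loupe above 1 N and contact force between loupe and slide below 0.05 N and contact force between loupe and loupe_rest below 0.05 N and contact force between loupe and parts_tin below 0.05 N and contact force between loupe and tape_roll below 0.05 N and contact force between loupe and flux_jar below 0.05 N and contact force between loupe and screwdriver below 0.05 N and linear speed of loupe below 0.02 m/s and angular speed of loupe below 0.2 rad/s); the arm keeps its last pose, push and grip.
It fails at once if the loupe touches the carrier, board, post or slide (over 0.5 N) (contact force between loupe and slide above 0.5 N).
It fails at once if the focus collar is shifted by more than 4 mm (distance of focus_mark from where it was at the start of the episode above 0.004 m).
It fails at once if a bystander is moved by more than 25 mm (distance of any of parts_tin, tape_roll, flux_jar, screwdriver from where it was at the start of the episode above 0.025 m).
It also fails if it takes over 59 s, if anything falls off the work surface, if the arm or the gripper's body presses on something with over 40 N, if the wrist force passes 120 N, or if a joint passes its speed limit or range.

## Robot

A 6-joint arm with a two-finger parallel gripper is mounted at the origin on the work surface. World frame = base frame: x ahead of the robot, y to its left, z up, the work surface at z = 0. Lengths are in m, angles in degrees, forces in N, time in s.
With the tool pointing down it reaches from about 0.325 to 0.85 m from the base axis. Payload 15.5 kg.
Tool frame: the origin (TCP) lies midway between the tips of the shut fingers; the grasp point (between the pads) lies 19 mm behind it; z points along the fingers, y is the line along which they close (so a half turn about z gives the same grasp; the last joint's range is limited). The gripper opens to 91 mm and grips with 3 to 60 N. Pads are 32 mm wide; open, the fingers measure 118 mm over their backs; the gripper's body (76 mm by 178 mm) begins 60 mm behind the grasp point.
Start: joints at [-5.472, 28.281, 77.091, -0, 74.628, -5.472], TCP at [0.625, 0, 0.214] pointing down, gripper open.
Joint ranges: [-166.48, 166.48], [-47.26, 123.95], [12.59, 153.08], [-70.14, 250.14], [6.76, 159.57], [-176.63, 176.63]. Speed limits (degrees/s): [108.29, 108.29, 147.25, 172.46, 172.46, 172.46].

## Interface

Orientations are given as a 3x3 rotation matrix whose columns are the frame's x, y, z axes.
In Python, from bench import ctrl gives the robot as it stands. The module is installed in compiled form; this text tells all that it offers. Calls block until the motion is done:
- ctrl.goto(position, orientation): joint-space move of the TCP to a pose.
- ctrl.move_l(position, vel=0.15, ori=None, contact_N=None): straight line of the TCP; ori=None keeps the orientation; vel is the mean speed in m/s. With contact_N (N) it stops when the force on the tool has changed by that much, and returns True; else False.
- ctrl.movej(angles): joint-space move.
- ctrl.command_gripper(opening): opening from 0.0 (shut) to 1.0 (fully open); the grip force is fixed at half the most; returns when the fingers have stopped.
- ctrl.sleep(seconds).
- ctrl.ik(position, orientation): joint angles nearest the present ones, or None.
- ctrl.read_camera(name): name is "scene" or "side" or "wrist"; returns the picture (480x640x3 uint8, blue, green, red); there is no depth.
- ctrl.camera_params(name): a dict with "fx", "fy", "cx", "cy" (pixels), "pose" (4x4, takes a point from camera to world coordinates); the wrist camera has in their place "T_tool_cam" (4x4, takes a point from camera to tool coordinates, whose origin is the TCP and whose axes are the flange's). Camera axes: x right, y up, looking along -z (the intrinsics and any distortion apply to the point x, -y, -z); pixel columns grow to the right and rows downward; lengths in m; the calibration is good to about 2 mm. The wrist camera is an equidistant fisheye: a pixel r from the principal point sees the ray r / f radians off the axis. A picture is of the moment at which its call begins: read the wrist's pose just before it. camera_params takes no time and is no camera call.
A pose or a line that the arm cannot do raises ctrl.MotionError and nothing moves.
- ctrl.sign_off(): hands the job in; it is judged then, once.
Readings, each from a call of its own:
- ctrl.current_t(): time.
- ctrl.current_q(): joint angles.
- ctrl.current_dq(): joint speeds.
- ctrl.current_effort(): joint torques, N m.
- ctrl.current_tool_pos(): TCP position.
- ctrl.current_eef_rot(): TCP orientation.
- ctrl.current_contact_force(): force on the tool from outside, world axes, zero at the start.
- ctrl.current_wrist_torque(): the same for the moment, N m.
- ctrl.current_grip_width(): opening from 0.0 (shut) to 1.0 (fully open).
- ctrl.current_grasp_force(): force on a finger pad.
Only numpy, scipy, OpenCV 4.12 (cv2) and the standard library are available. Lean on these libraries where they do the work, as an engineer would, in place of code of your own. Each camera call takes 0.05 s, during which the arm holds its last target. There are 200 camera calls.

## Working session

There is one attempt and no reset: what is moved stays moved. The work goes in short steps, each a Python script; the robot and the scene stay as the last script left them, time stands still between calls to the robot, and variables do not carry over. Pictures are saved under pics/ and viewed, at most 10 in all, crops included, and the job is handed in when it is done.

```bash
mkdir -p pics
python3 - <<'E'
from bench import ctrl
import cv2, numpy as np
np.set_printoptions(precision=4,suppress=True)
for n in ("scene","side","wrist"):
    im=ctrl.read_camera(n); cv2.imwrite(f"pics/{n}0.png",im)
    print(n,ctrl.camera_params(n))
print(ctrl.current_tool_pos(),ctrl.current_eef_rot(),ctrl.current_t())
E
```

```text
scene {'fx': 592.1217700319171, 'fy': 592.1217700319171, 'cx': 317.74020068929656, 'cy': 247.7778052029134, 'pose': array([[ 0.548 , -0.5673,  0.6147,  1.4143],
       [ 0.8363,  0.3574, -0.4158, -0.567 ],
       [ 0.0162,  0.7419,  0.6703,  1.0856],
       [ 0.    ,  0.    ,  0.    ,  1.    ]])}
side {'fx': 483.2981338766517, 'fy': 483.2981338766517, 'cx': 322.3505970279226, 'cy': 240.76629268819988, 'pose': array([[-0.9119,  0.3026, -0.2774,  0.1524],
       [-0.4105, -0.6707,  0.6178,  0.8448],
       [ 0.0009,  0.6772,  0.7358,  0.9911],
       [ 0.    ,  0.    ,  0.    ,  1.    ]])}
wrist {'fx': 371.64829954431775, 'fy': 371.64829954431775, 'cx': 324.036620361979, 'cy': 246.6204936096434, 'T_tool_cam': array([[ 0.0005,  0.9641,  0.2655,  0.0753],
       [ 1.    , -0.0004, -0.0003,  0.0008],
       [-0.0002,  0.2655, -0.9641, -0.1708],
       [ 0.    ,  0.    ,  0.    ,  1.    ]])}
[0.6247 0.0001 0.2135] [[-0.0001  1.     -0.0009]
 [ 1.      0.0001  0.0001]
 [ 0.0001 -0.0009 -1.    ]] 0.15
```

View pics/scene0.png

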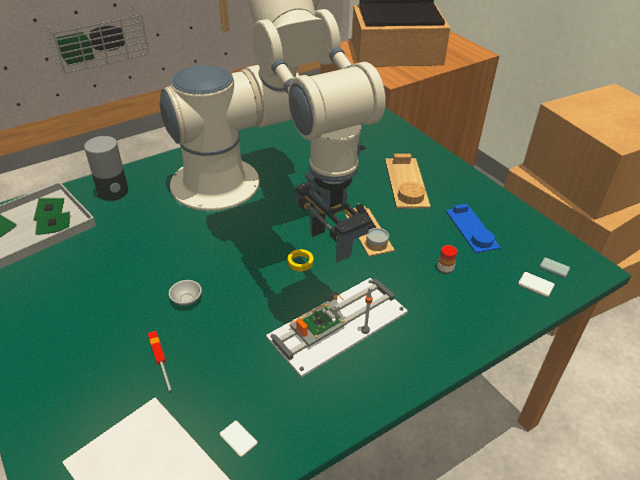

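View pics/side0.png

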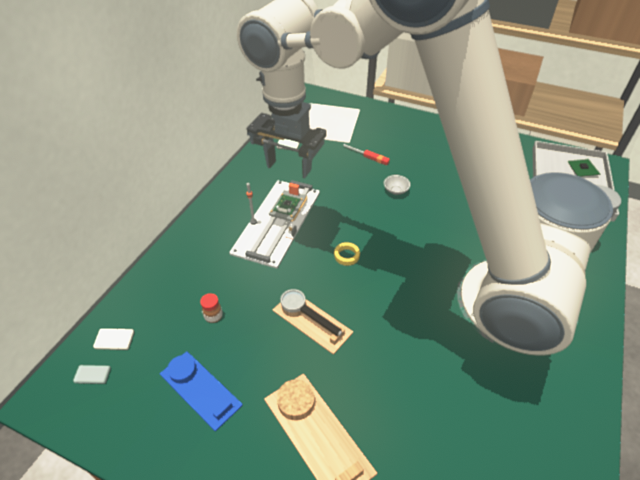

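View pics/wrist0.png

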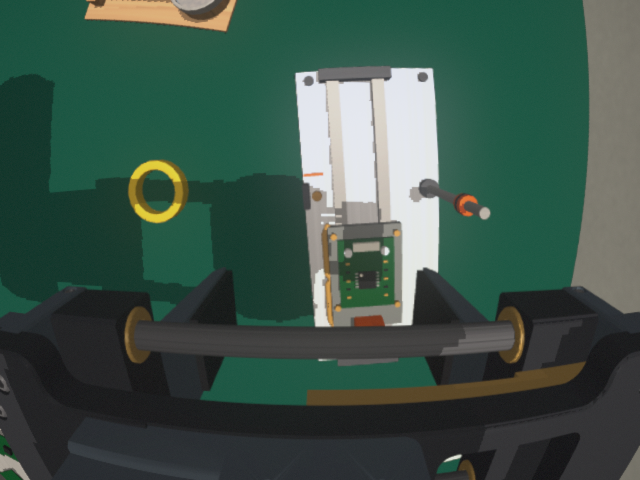

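The wrist view shows the slide running nearly along world +y: chip at about (367,278), tab at (369,322), collar at (467,204), and the roller side on the left. In the side view the loupe lies on the small wooden rest, with the lens at (293,301) and the handle running to (340,333). The blue rest and the larger empty wooden rest are decoys.

```bash
cat > h.py <<'E'
from bench import ctrl
import cv2, numpy as np
np.set_printoptions(precision=4,suppress=True)
P={n:ctrl.camera_params(n) for n in("scene","side","wrist")}
def grab(n,save=None):
    R=np.array(ctrl.current_eef_rot());p=np.array(ctrl.current_tool_pos())
    T=np.eye(4);T[:3,:3]=R;T[:3,3]=p
    im=ctrl.read_camera(n)
    if save: cv2.imwrite(f"pics/{save}.png",im)
    return im,(T@P[n]["T_tool_cam"] if n=="wrist" else P[n]["pose"])
def ray(n,pose,uv):
    c=P[n];x=(uv[0]-c["cx"])/c["fx"];y=(uv[1]-c["cy"])/c["fy"]
    if n=="wrist":
        r=np.hypot(x,y)+1e-12;d=np.array([x/r*np.sin(r),-y/r*np.sin(r),-np.cos(r)])
    else: d=np.array([x,-y,-1.])
    d=pose[:3,:3]@d;return pose[:3,3],d/np.linalg.norm(d)
def plane(n,pose,uv,z):
    o,d=ray(n,pose,uv);return o+d*(z-o[2])/d[2]
def proj(n,pose,X):
    c=P[n];q=pose[:3,:3].T@(np.asarray(X)-pose[:3,3]);x,y,z=q[0],-q[1],-q[2]
    if n=="wrist":
        r=np.hypot(x,y)+1e-12;t=np.arctan2(r,z);x,y=x/r*t,y/r*t
    else: x,y=x/z,y/z
    return np.array([c["cx"]+c["fx"]*x,c["cy"]+c["fy"]*y])
def tri(rays):
    A=np.zeros((3,3));b=np.zeros(3)
    for o,d in rays:
        M=np.eye(3)-np.outer(d,d);A+=M;b+=M@o
    X=np.linalg.solve(A,b)
    return X,[np.linalg.norm((np.eye(3)-np.outer(d,d))@(X-o)) for o,d in rays]
def blobs(mask,amin=15):
    n,l,s,c=cv2.connectedComponentsWithStats(mask.astype(np.uint8))
    return [(s[i,4],c[i],s[i,:4]) for i in range(1,n) if s[i,4]>=amin]
def hsv(im,lo,hi): return cv2.inRange(cv2.cvtColor(im,cv2.COLOR_BGR2HSV),np.array(lo),np.array(hi))>0
E
python3 - <<'E'
from h import *
W=P["scene"]["pose"]
T=np.eye(4);T[:3,:3]=ctrl.current_eef_rot();T[:3,3]=ctrl.current_tool_pos()
pw=T@P["wrist"]["T_tool_cam"]
po={"scene":W,"side":P["side"]["pose"],"wrist":pw}
for n in po:
    im=cv2.imread(f"pics/{n}0.png")
    print(n,[(a,c.round(1)) for a,c,_ in blobs(hsv(im,(3,170,90),(14,255,255)),12)])
t=lambda **k: tri([ray(n,po[n],k[n]) for n in k])
print("chip",t(scene=(322,321),side=(289,205),wrist=(367,279)))
print("collar",t(scene=(369,299),side=(249,195),wrist=(467,204)))
print("lens",plane("side",po["side"],(293,301),.04),plane("scene",po["scene"],(376,238),.04))
print("butt",plane("side",po["side"],(341,333),.033))
for nm,s,z in (("jar",(448,259),.03),("tape",(300,260),.01),("tin",(185,294),.02),("scrd",(161,361),.01)): print(nm,plane("scene",po["scene"],s,z))
for u in ((297,72),(433,69),(318,360),(438,345)): print("slidecorner",plane("wrist",pw,u,.01))
E
```

```text
scene [(np.int32(1904), array([436.9,  63. ])), (np.int32(71), array([345.7,  48.4])), (np.int32(15), array([350.7,  60.1])), (np.int32(98), array([448.8, 252.1])), (np.int32(14), array([444.6, 256.5])), (np.int32(15), array([446.1, 262.4])), (np.int32(20), array([368.8, 298.6])), (np.int32(132), array([301.4, 327.1])), (np.int32(48), array([152.2, 334.4])), (np.int32(158), array([157.8, 351.9]))]
side []
wrist [(np.int32(157), array([465.9, 204.1])), (np.int32(245), array([368.9, 321. ]))]
chip (array([ 0.6658, -0.0503,  0.0331]), [np.float64(0.0051295641144812505), np.float64(0.005802936991636799), np.float64(0.00552063879996033)])
collar (array([0.7321, 0.0368, 0.1175]), [np.float64(0.0016381346696627197), np.float64(0.0022481929082029655), np.float64(0.002346981608433051)])
lens [0.4946 0.2542 0.04  ] [0.5064 0.2357 0.04  ]
butt [0.3568 0.2847 0.033 ]
jar [0.665  0.3524 0.03  ]
tape [0.4434 0.0339 0.01  ]
tin [ 0.4051 -0.2752  0.02  ]
scrd [ 0.5565 -0.4009  0.01  ]
slidecorner [0.5985 0.152  0.01  ]
slidecorner [0.7364 0.1602 0.01  ]
slidecorner [ 0.6184 -0.1666  0.01  ]
slidecorner [ 0.762  -0.1498  0.01  ]
```

```bash
cat >> h.py <<'E'
def rot(yaw):
    x=np.array([np.cos(yaw),np.sin(yaw),0]);z=np.array([0,0,-1.]);return np.c_[x,np.cross(z,x),z]
E
python3 - <<'E'
from h import *
import pickle
D={}
for k,p in (("A",(0.63,-0.10,0.20)),("B",(0.71,-0.15,0.20))):
    ctrl.goto(p,rot(np.pi/2)); ctrl.sleep(.2)
    im,po=grab("wrist","sl"+k);D[k]=po
    print(k,ctrl.current_t(),[(a,c.round(1),s) for a,c,s in blobs(hsv(im,(3,170,90),(14,255,255)),40)])
    g=hsv(im,(50,100,60),(75,255,255))
    print([(a,c.round(1),s) for a,c,s in blobs(g,300)][:6])
D["sc"]=grab("scene","sc1")[1];D["si"]=grab("side","si1")[1]
pickle.dump(D,open("D.pkl","wb"))
a=cv2.imread("pics/slA.png");b=cv2.imread("pics/slB.png")
cv2.imwrite("pics/AB.png",np.hstack([a[40:440,240:640],b[40:440,140:540]]))
E
```

```text
A 0.8833 [(np.int32(174), array([469.3,  69.9]), array([462,  59,  19,  21], dtype=int32)), (np.int32(389), array([370.1, 239.5]), array([354, 233,  34,  14], dtype=int32))]
[(np.int32(2541), array([363.8, 175.2]), array([333, 138,  63,  74], dtype=int32))]
B 1.6 [(np.int32(451), array([277.8, 180.7]), array([261, 173,  35,  16], dtype=int32))]
[(np.int32(2915), array([275.9, 126.5]), array([245,  85,  65,  77], dtype=int32))]
```

View pics/AB.png

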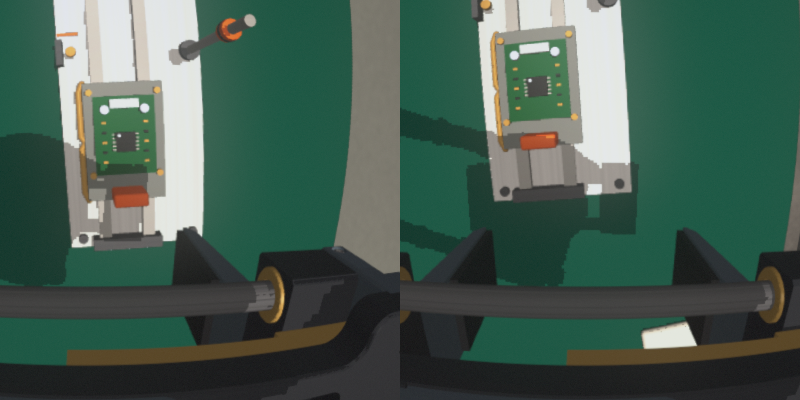

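A shows the chip at about (365,181), the tab at (370,240) and the collar at (469,70). B shows the chip at about (277,126), the tab at (278,181) and the base's near corners at (235,240) and (374,231).

Run:
```python
from h import *
import pickle
D=pickle.load(open("D.pkl","rb"))
T=np.eye(4);T[:3,:3]=[[-.0001,1,-.0009],[1,.0001,.0001],[.0001,-.0009,-1]];T[:3,3]=[.6247,.0001,.2135]
D["0"]=T@P["wrist"]["T_tool_cam"]
chip={}
for k,g in (("A",(365,181)),("B",(277,126)),("0",(367,279))):
    im=cv2.imread("pics/wrist0.png" if k=="0" else f"pics/sl{k}.png")
    m=np.zeros(im.shape[:2],bool);m[g[1]-14:g[1]+15,g[0]-14:g[0]+15]=1
    v=(im.max(2)<75)&m
    a,c,s=max(blobs(v,20),key=lambda b:b[0]);print(k,a,c,s);chip[k]=c
rs=[ray("wrist",D[k],chip[k]) for k in chip]
print("chip",tri(rs[:2]),tri(rs),[plane("wrist",D[k],chip[k],.038) for k in chip])
tab={"A":(370.1,239.5),"B":(277.8,180.7),"0":(368.9,321)}
print("tab",tri([ray("wrist",D[k],tab[k]) for k in tab]))
cs={}
for k,f,n in (("A","slA","wrist"),("0","wrist0","wrist"),("sc","sc1","scene"),("si","si1","side")):
    im=cv2.imread(f"pics/{f}.png");b=blobs(hsv(im,(0,140,90),(14,255,255)),8)
    g={"A":(469,70),"0":(466,204),"sc":(369,299),"si":(249,195)}[k]
    b=min(b,key=lambda q:np.hypot(*(q[1]-g)));cs[k]=ray(n,D[k],b[1]);print(k,b)
print("collar",tri(list(cs.values())),tri([cs["A"],cs["0"]]))
for k,u in (("0",(297,72)),("0",(433,69)),("B",(235,240)),("B",(374,231)),("A",(312,287))): print(k,plane("wrist",D[k],u,.01))
c=lambda f,x,y,h=25,w=32:cv2.resize(cv2.imread(f"pics/{f}.png")[y-h:y+h,x-w:x+w],None,fx=6,fy=6,interpolation=cv2.INTER_NEAREST)
cv2.imwrite("pics/z.png",np.vstack([np.hstack([c("wrist0",467,204),c("slA",469,70)]),np.hstack([c("sc1",369,299),c("si1",249,195)])]))
```

```text
A 199 [365.2915 184.4824] [357 176  18  15]
B 57 [271.5088 131.0175] [269 124   9  13]
0 543 [366.9116 275.0994] [353 265  29  24]
chip (array([ 0.6659, -0.058 ,  0.0484]), [np.float64(0.0018709893971421206), np.float64(0.0018709893971421896)]) (array([ 0.6669, -0.0568,  0.028 ]), [np.float64(0.0027514335164266243), np.float64(0.005105196873313634), np.float64(0.004449489778362972)]) [array([ 0.668 , -0.0574,  0.038 ]), array([ 0.6635, -0.0592,  0.038 ]), array([ 0.668 , -0.0493,  0.038 ])]
tab (array([ 0.6716, -0.1046,  0.0377]), [np.float64(0.004428156086870594), np.float64(0.0030068584605863237), np.float64(0.003731203513693046)])
A (np.int32(230), array([468.7783,  69.8348]), array([460,  58,  22,  22], dtype=int32))
0 (np.int32(208), array([465.2308, 204.0433]), array([458, 195,  19,  21], dtype=int32))
sc (np.int32(22), array([368.5909, 298.4091]), array([366, 296,   6,   5], dtype=int32))
si (np.int32(11), array([248.7273, 193.5455]), array([247, 192,   5,   4], dtype=int32))
collar (array([0.7317, 0.0359, 0.1202]), [np.float64(0.0005334820164027151), np.float64(0.000123418741705116), np.float64(0.00150017926372522), np.float64(0.0015348166318777175)]) (array([0.7324, 0.0358, 0.1187]), [np.float64(4.3179162999965204e-05), np.float64(4.317916300001648e-05)])
0 [0.5985 0.152  0.01  ]
0 [0.7363 0.1602 0.01  ]
B [ 0.6193 -0.1664  0.01  ]
B [ 0.7604 -0.157   0.01  ]
A [ 0.6185 -0.1669  0.01  ]
```

View pics/z.png

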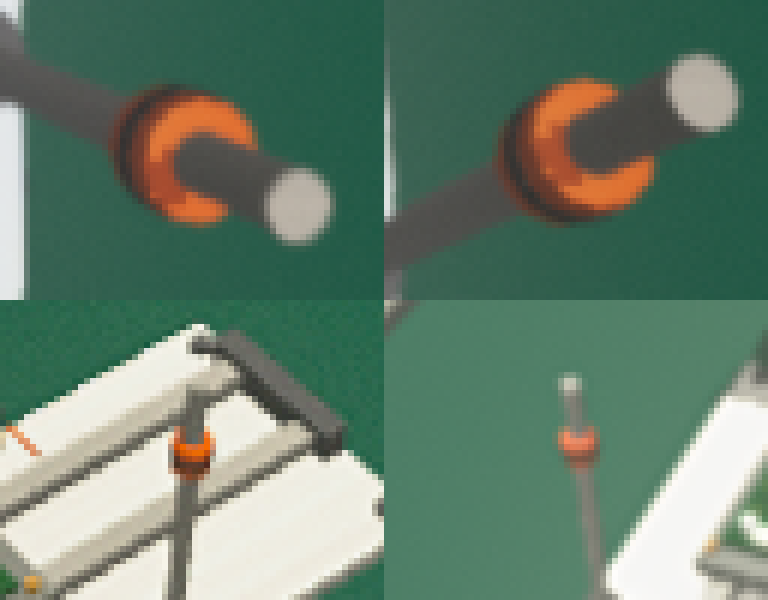

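The black line shows just below the middle of the visible orange, at scene (369.2,300.5) and side (249.3,195.3). Next I compute its height, then push.

Run:
```python
from h import *
ax=np.array([.7324,.0358])
for n,u in (("scene",(369.2,300.5)),("side",(249.3,195.3))):
    o=P[n]["pose"][:3,3];e=(o[:2]-ax);e/=np.linalg.norm(e)
    o,d=ray(n,P[n]["pose"],u); t=np.dot(ax+8e-3*e-o[:2],d[:2])/np.dot(d[:2],d[:2]); X=o+t*d
    print(n,"line z",X, "miss",X[:2]-ax-8e-3*e)
y=.068; r=np.array([-np.sin(y),np.cos(y),0]); R=rot(np.pi/2+y)
ctrl.command_gripper(0.0)
p0=np.array([.6725,-.165,.05])
ctrl.goto(p0+[0,0,.08],R); ctrl.move_l(p0,vel=.12)
ctrl.sleep(.2);f0=np.array(ctrl.current_contact_force());print("f0",f0,ctrl.current_t())
hit=ctrl.move_l(p0+.06*r,vel=.03,contact_N=0.8)
p=np.array(ctrl.current_tool_pos());print(hit,p,np.array(ctrl.current_contact_force())-f0,ctrl.current_t())
grab("wrist","hit")
```

```text
scene line z [0.7384 0.0306 0.1238] miss [0.     0.0001]
side line z [0.7278 0.0423 0.1195] miss [0.0001 0.    ]
f0 [-0.9727  0.2024  0.0167] 4.5
True [ 0.6695 -0.1248  0.0496] [ 0.7583  0.0234 -0.6803] 5.7667
```

Run:
```python
from h import *
y=.068; r=np.array([-np.sin(y),np.cos(y),0])
p=np.array(ctrl.current_tool_pos());p[2]=.05
for s in (.01,.03,.05,.07,.076): 
    ctrl.move_l(p+s*r,vel=.04); print(s,np.array(ctrl.current_contact_force()),ctrl.current_t())
im,po=grab("wrist","dock1")
print(blobs(hsv(im,(3,170,90),(14,255,255)),40),blobs(hsv(im,(50,100,60),(75,255,255)),300),ctrl.current_tool_pos())
cv2.imwrite("pics/d1.png",im[:380])
```

```text
0.01 [-0.3982  0.1773  0.2457] 6.225
0.03 [-0.8978  0.0529 -0.473 ] 6.875
0.05 [ 1.2023 -0.3283 -0.1088] 7.525
0.07 [ 0.0318 -1.122  -0.9762] 8.175
0.076 [0.5223 0.3339 1.0937] 8.475
[(np.int32(57), array([238.2632, 106.2632]), array([230, 105,  18,   4], dtype=int32)), (np.int32(1277), array([557.87  , 146.3461]), array([540, 122,  44,  51], dtype=int32)), (np.int32(171), array([531.7602, 144.614 ]), array([527, 125,  13,  42], dtype=int32)), (np.int32(2483), array([330.0282, 252.9839]), array([298, 233,  66,  41], dtype=int32))] [(np.int32(10948), array([329.8963, 145.1966]), array([274,  69, 112, 140], dtype=int32))] [ 0.6642 -0.0491  0.05  ]
```

View pics/d1.png

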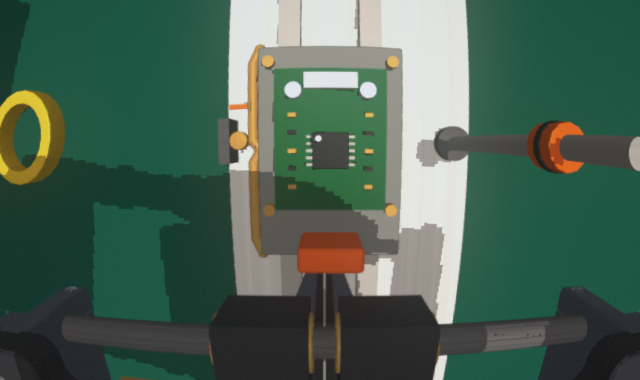

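The picture shows the V notch of the carrier's edge strip at about (250,152) and the roller at (238,141), so about 5 mm remain. The chip is at (330,150). I'll step 1 mm at a time and watch for the tab snapping ahead.

Run:
```python
from h import *
y=.068; r=np.array([-np.sin(y),np.cos(y),0])
p=np.array(ctrl.current_tool_pos());p[2]=.05;base=None
for i in range(0,9):
    if i: ctrl.move_l(p+i*.001*r,vel=.01)
    ctrl.sleep(.1)
    im,po=grab("wrist")
    b=max(blobs(hsv(im,(3,170,90),(14,255,255)) & (np.arange(640)[None]<450),300),key=lambda q:q[0])
    g=blobs(hsv(im,(50,100,60),(75,255,255)),3000)[0]
    dk=max(blobs((im.max(2)<75)&(np.hypot(*(np.mgrid[:480,:640]-np.array([150,330])[:,None,None]))<28),100),key=lambda q:q[0])
    s=dk[2]; c=s[:2]+s[2:]/2-.5
    print(i,"tab",b[1],b[2],"green",g[1],"chip",c,s,plane("wrist",po,c,.038),ctrl.current_tool_pos())
    if base is None: base=b[2][1]
    elif b[2][1]<base-2.5: print("snapped");break
cv2.imwrite("pics/dock2.png",im);print(ctrl.current_t())
```

```text
0 tab [329.9028 252.3939] [298 232  66  41] green [329.7459 144.5914] chip [329.5 150. ] [311 131  38  39] [0.6626 0.0245 0.038 ] [ 0.6642 -0.0493  0.05  ]
1 tab [329.8024 254.5903] [298 234  66  41] green [329.9496 146.3574] chip [329.5 152.5] [311 134  38  38] [0.6626 0.0244 0.038 ] [ 0.6641 -0.0481  0.05  ]
2 tab [329.9067 256.4075] [298 236  66  41] green [329.7374 148.7585] chip [330.  153.5] [311 136  39  36] [0.6628 0.025  0.038 ] [ 0.664  -0.0471  0.05  ]
3 tab [329.8733 255.9021] [298 236  66  40] green [329.857  148.0923] chip [329.5 153.5] [310 135  40  38] [0.6625 0.0259 0.038 ] [ 0.664  -0.0461  0.05  ]
4 tab [329.8267 255.7203] [298 235  66  41] green [329.8586 147.6261] chip [329. 153.] [310 135  39  37] [0.6622 0.0272 0.038 ] [ 0.6639 -0.0451  0.05  ]
5 tab [329.9515 254.8719] [298 235  66  40] green [329.8385 146.8379] chip [329.  152.5] [310 134  39  38] [0.6621 0.0284 0.038 ] [ 0.6638 -0.0441  0.05  ]
6 tab [330.0016 254.1267] [298 234  66  41] green [329.8098 146.0694] chip [329.  151.5] [310 133  39  38] [0.662  0.0299 0.038 ] [ 0.6638 -0.0431  0.05  ]
7 tab [329.9086 255.8488] [298 235  66  41] green [329.6989 148.1124] chip [329.  153.5] [310 135  39  38] [0.662  0.0299 0.038 ] [ 0.6637 -0.0421  0.05  ]
8 tab [329.8239 256.4516] [298 236  66  41] green [329.5986 149.0261] chip [329.5 153.5] [310 136  40  36] [0.6622 0.0309 0.038 ] [ 0.6636 -0.0411  0.05  ]
11.8917
```

The carrier snapped in: over steps 3–6 the chip ran ahead of the finger, then stayed at y≈0.030. I'll back off, measure chip and line height from here, then look at the loupe.

Run:
```python
from h import *
import pickle
y=.068; r=np.array([-np.sin(y),np.cos(y),0]); D={}
p=np.array(ctrl.current_tool_pos())
ctrl.move_l(p-.012*r,vel=.1);ctrl.sleep(.15)
im,po=grab("wrist","dock3");D["dock3"]=po
ctrl.move_l(p-.012*r+[0,0,.09],vel=.25);ctrl.sleep(.15)
im2,po2=grab("wrist","dock4");D["dock4"]=po2
ctrl.command_gripper(1.0)
for k,pp,h in (("L1",(.36,.285),.2),("L2",(.42,.25),.22)):
    ctrl.goto((*pp,h),rot(np.radians(-13)));ctrl.sleep(.15)
    D[k]=grab("wrist",k)[1]
pickle.dump(D,open("D2.pkl","wb"));print(ctrl.current_t())
a=cv2.imread("pics/L1.png");b=cv2.imread("pics/L2.png")
c=cv2.resize(np.hstack([a[:400],b[:400]]),(800,250))
d=cv2.resize(np.hstack([im[:400],im2[:400]]),(800,250))
cv2.imwrite("pics/L.png",np.vstack([c,d]))
```

```text
17.5417
```

View pics/L.png

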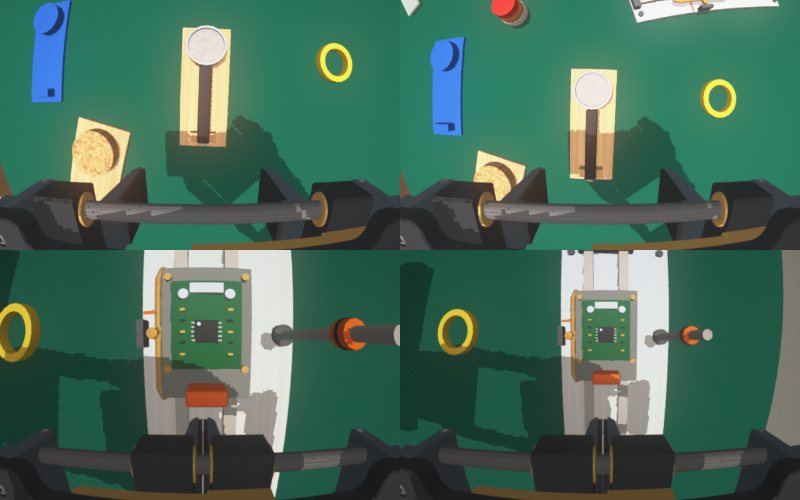

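The docked views (bottom row) show the roller sitting in the notch. In L1 the lens is at about (331,75) and the butt at (325,232). In L2 the lens is at about (309,146) and the butt at (307,285). Now the numbers.

Run:
```python
from h import *
import pickle
D=pickle.load(open("D2.pkl","rb"));I={k:cv2.imread(f"pics/{k}.png") for k in D}
yy,xx=np.mgrid[:480,:640]
L={}
for k,g,R in (("L1",(331,75),42),("L2",(309,146),38)):
    m=hsv(I[k],(0,0,90),(179,60,255))&(np.hypot(xx-g[0],yy-g[1])<R)
    b=max(blobs(m,200),key=lambda q:q[0]);L[k]=b[1]
    mm=m.astype(np.uint8);cn=max(cv2.findContours(mm,0,1)[0],key=cv2.contourArea)
    e=cv2.fitEllipse(cv2.convexHull(cn));print(k,b,e);L[k]=e[0]
print("lens",tri([ray("wrist",D[k],L[k]) for k in L]),[plane("wrist",D[k],L[k],.04) for k in L])
H={}
for k,rows,g in (("L1",range(125,215,10),(331,325)),("L2",range(192,275,10),(307,307))):
    q=[]
    for v in rows:
        u=np.arange(g[0]-25,g[0]+26);d=u[I[k][v,u].max(1)<70]
        if len(d)>4: q.append((v,d.mean(),len(d),plane("wrist",D[k],(d.mean(),v),.040)[:2]))
    for t in q: print(k,t)
    X=np.array([t[3] for t in q]);vx,vy,x0,y0=cv2.fitLine(X.astype(np.float32),cv2.DIST_HUBER,0,.01,.01).ravel()
    print("yaw",np.degrees(np.arctan(vy/vx)),x0,y0)
    # butt end: last dark row along centre column
C={}
for k,g,R in (("dock3",(328,132),26),("dock4",(330,136),18)):
    gg={"dock3":(328,130),"dock4":(330,136)}[k]
    m=(I[k].max(2)<75)&(np.hypot(xx-gg[0],yy-gg[1])<R)
    s=max(blobs(m,50),key=lambda q:q[0])[2];C[k]=s[:2]+s[2:]/2-.5;print(k,s,C[k],plane("wrist",D[k],C[k],.038))
print("chip",tri([ray("wrist",D[k],C[k]) for k in C]))
ax=np.array([.7324,.0358])
for k in C:
    c=proj("wrist",D[k],[*ax,.119]);v=int(round(c[1]));print(k,"axis proj",c,proj("wrist",D[k],[*ax,.155]),proj("wrist",D[k],[*ax,.01]))
    for vv in (v-2,v,v+2):print(vv,[(u,*I[k][vv,u][::-1]) for u in range(int(c[0])-22,int(c[0])+8,1 if k=="dock3" else 1)] if vv==v else "")
```

```text
L1 (np.int32(3636), array([329.8325,  74.1466]), array([297,  40,  67,  77], dtype=int32)) ((329.5387268066406, 76.77073669433594), (66.48604583740234, 77.35499572753906), 3.1974895000457764)
L2 (np.int32(3364), array([307.0919, 144.6935]), array([274, 111,  66,  73], dtype=int32)) ((305.52691650390625, 146.3494415283203), (65.78815460205078, 73.12969970703125), 23.944364547729492)
lens (array([0.4959, 0.2486, 0.0305]), [np.float64(0.0010288352448659171), np.float64(0.001028835244865861)]) [array([0.4937, 0.2483, 0.04  ]), array([0.4964, 0.2491, 0.04  ])]Traceback (most recent call last):
  File "<stdin>", line 19, in <module>
cv2.error: OpenCV(4.12.0) /io/opencv/modules/imgproc/src/linefit.cpp:618: error: (-215:Assertion failed) npoints2 >= 0 || npoints3 >= 0 in function 'fitLine'
```

Run:
```python
from h import *
import pickle
D=pickle.load(open("D2.pkl","rb"));I={k:cv2.imread(f"pics/{k}.png") for k in D}
yy,xx=np.mgrid[:480,:640]
L={"L1":(330.2,73.3),"L2":(307,144)}
print("lens",tri([ray("wrist",D[k],L[k]) for k in L]),[plane("wrist",D[k],L[k],.04) for k in L])
for k,rows,g in (("L1",range(125,215,10),327),("L2",range(185,275,10),308)):
    q=[]
    for v in rows:
        w=I[k][v,g-25:g+26].astype(int).max(1);th=(np.median(w[:12])+w.min())/2
        d=np.flatnonzero(w<th)+g-25;d=d[abs(d-g)<14];q.append((v,d.mean(),len(d)));
    print(k,[(a,round(float(b),1),c) for a,b,c in q])
    X=np.array([plane("wrist",D[k],(t[1],t[0]),.040)[:2] for t in q],np.float32)
    vx,vy,x0,y0=cv2.fitLine(X,cv2.DIST_HUBER,0,.01,.01).ravel()
    print("yaw",np.degrees(np.arctan(vy/vx)),x0,y0)
    print("col V",list(zip(range(210,300,2),I[k].max(2)[210:300:2,int(q[-1][1])])))
C={}
for k,gg,R in (("dock3",(330,132),26),("dock4",(330,136),18)):
    m=(I[k].max(2)<75)&(np.hypot(xx-gg[0],yy-gg[1])<R)
    s=max(blobs(m,50),key=lambda q:q[0])[2];C[k]=s[:2]+s[2:]/2-.5;print(k,s,C[k],plane("wrist",D[k],C[k],.038))
print("chip",tri([ray("wrist",D[k],C[k]) for k in C]))
ax=np.array([.7324,.0358])
for k in C:
    c=proj("wrist",D[k],[*ax,.119]);v=int(round(c[1]));print(k,"axis proj",c,proj("wrist",D[k],[*ax,.155]),proj("wrist",D[k],[*ax,.01]))
    print([(u,int(I[k][v,u,2])) for u in range(int(c[0])-32,int(c[0])+15)])
```

```text
lens (array([0.498, 0.247, 0.034]), [np.float64(0.00048097718773058384), np.float64(0.00048097718773065237)]) [array([0.4967, 0.247 , 0.04  ]), array([0.4982, 0.2472, 0.04  ])]
L1 [(125, 328.0, 21), (135, 328.0, 21), (145, 327.5, 20), (155, 327.5, 20), (165, 326.5, 20), (175, 326.5, 20), (185, 326.5, 20), (195, 325.5, 20), (205, 325.5, 20)]
yaw -14.86721 0.41685745 0.2683955
col V [(210, np.uint8(105)), (212, np.uint8(103)), (214, np.uint8(103)), (216, np.uint8(102)), (218, np.uint8(91)), (220, np.uint8(84)), (222, np.uint8(83)), (224, np.uint8(83)), (226, np.uint8(81)), (228, np.uint8(88)), (230, np.uint8(157)), (232, np.uint8(172)), (234, np.uint8(93)), (236, np.uint8(86)), (238, np.uint8(85)), (240, np.uint8(85)), (242, np.uint8(86)), (244, np.uint8(86)), (246, np.uint8(85)), (248, np.uint8(84)), (250, np.uint8(83)), (252, np.uint8(85)), (254, np.uint8(84)), (256, np.uint8(85)), (258, np.uint8(83)), (260, np.uint8(82)), (262, np.uint8(83)), (264, np.uint8(83)), (266, np.uint8(83)), (268, np.uint8(81)), (270, np.uint8(82)), (272, np.uint8(81)), (274, np.uint8(82)), (276, np.uint8(8
[... 876 characters left out ...]
np.uint8(75)), (252, np.uint8(74)), (254, np.uint8(72)), (256, np.uint8(72)), (258, np.uint8(71)), (260, np.uint8(70)), (262, np.uint8(71)), (264, np.uint8(68)), (266, np.uint8(68)), (268, np.uint8(66)), (270, np.uint8(66)), (272, np.uint8(63)), (274, np.uint8(66)), (276, np.uint8(63)), (278, np.uint8(63)), (280, np.uint8(63)), (282, np.uint8(62)), (284, np.uint8(62)), (286, np.uint8(68)), (288, np.uint8(153)), (290, np.uint8(132)), (292, np.uint8(88)), (294, np.uint8(89)), (296, np.uint8(96)), (298, np.uint8(118))]
dock3 [311 119  38  30] [329.5 133.5] [0.6622 0.0289 0.038 ]Traceback (most recent call last):
  File "<stdin>", line 20, in <module>
ValueError: max() iterable argument is empty
```

Run:
```python
from h import *
import pickle
D=pickle.load(open("D2.pkl","rb"));I={k:cv2.imread(f"pics/{k}.png") for k in D}
ax=np.array([.7324,.0358])
for k in ("dock3","dock4"):
    c=proj("wrist",D[k],[*ax,.119]);v=int(round(c[1]));print(k,"axis proj",c,proj("wrist",D[k],[*ax,.155]),proj("wrist",D[k],[*ax,.01]))
    print([(u,int(I[k][v,u,2])) for u in range(int(c[0])-32,int(c[0])+15)])
yw=np.radians(-15.1);R=rot(yw);g=np.array([.4106,.2705,.016])
ctrl.goto(g+[0,0,.1],R);ctrl.move_l(g+[0,0,.035],vel=.15)
print("hit",ctrl.move_l(g,vel=.05,contact_N=6),ctrl.current_tool_pos())
ctrl.command_gripper(0.0);ctrl.sleep(.2)
print(ctrl.current_grip_width()*91,ctrl.current_grasp_force(),ctrl.current_t())
```

```text
dock3 axis proj [559.3564 132.8527] [640.6956 134.8284] [450.1504 135.9452]
[(527, 89), (528, 97), (529, 97), (530, 97), (531, 97), (532, 94), (533, 76), (534, 39), (535, 32), (536, 29), (537, 31), (538, 39), (539, 49), (540, 93), (541, 99), (542, 98), (543, 97), (544, 98), (545, 99), (546, 99), (547, 100), (548, 110), (549, 133), (550, 166), (551, 166), (552, 164), (553, 163), (554, 164), (555, 164), (556, 163), (557, 163), (558, 162), (559, 150), (560, 85), (561, 69), (562, 68), (563, 68), (564, 68), (565, 70), (566, 70), (567, 70), (568, 68), (569, 69), (570, 68), (571, 68), (572, 67), (573, 69)]
dock4 axis proj [463.5754 135.5496] [492.1312 134.3592] [415.5453 138.4713]
[(431, 83), (432, 80), (433, 82), (434, 82), (435, 80), (436, 81), (437, 80), (438, 81), (439, 81), (440, 79), (441, 79), (442, 80), (443, 80), (444, 81), (445, 88), (446, 96), (447, 80), (448, 54), (449, 64), (450, 84), (451, 102), (452, 108), (453, 135), (454, 173), (455, 172), (456, 172), (457, 171), (458, 172), (459, 169), (460, 140), (461, 93), (462, 76), (463, 73), (464, 73), (465, 74), (466, 73), (467, 73), (468, 72), (469, 72), (470, 73), (471, 72), (472, 72), (473, 72), (474, 72), (475, 72), (476, 72), (477, 70)]
hit False [0.4106 0.2705 0.016 ]
18.050214525962925 29.996454119682312 20.7917
```

Run:
```python
from h import *
import pickle
D=pickle.load(open("D2.pkl","rb"))
ax=np.array([.7324,.0358])
for k,us,v in (("dock3",(526.5,536.5,549),133),("dock4",(444.5,448.3,453),136)):
    o=D[k][:3,3];e=o[:2]-ax;e/=np.linalg.norm(e);q=ax+.008*e;r=[]
    for u in us:
        o,d=ray("wrist",D[k],(u,v));t=np.dot(q-o[:2],d[:2])/np.dot(d[:2],d[:2]);r.append((o+t*d)[2])
    print(k,"collar bottom, line, top z",np.array(r))
p=np.array(ctrl.current_tool_pos())
ctrl.move_l(p+[0,0,.03],vel=.06);ctrl.sleep(.1)
ctrl.move_l(p+[0,0,.13],vel=.15);ctrl.sleep(.5)
im,po=grab("wrist","held");pickle.dump(po,open("held.pkl","wb"))
print(ctrl.current_grip_width()*91,ctrl.current_grasp_force(),ctrl.current_t(),ctrl.current_tool_pos())
sc=grab("scene","hs")[0];si=grab("side","hd")[0]
cv2.imwrite("pics/hv.png",np.hstack([cv2.resize(im,(400,300)),si[180:480,150:550]]))
```

```text
dock3 collar bottom, line, top z [0.1111 0.1174 0.1246]
dock4 collar bottom, line, top z [0.1102 0.1168 0.1243]
17.895145971017506 29.995661079883575 22.9083 [0.4106 0.2705 0.1459]
```

View pics/hv.png

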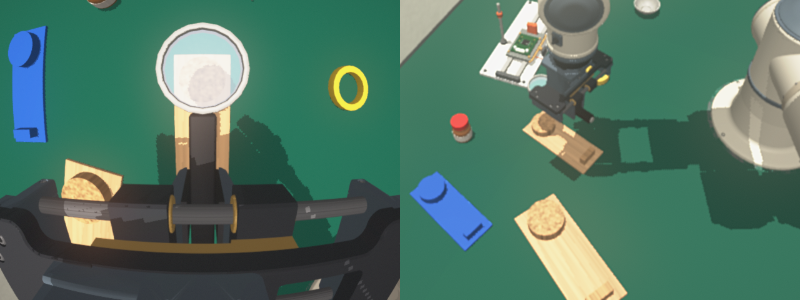

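The loupe is held level: the lens is at wrist (325,109) and the rest is empty below. The collar's bottom, line and top at 0.111, 0.117 and 0.1245 agree with its 14 mm height.

```bash
cat >> h.py <<'E'
from scipy.optimize import least_squares
def lensfit(im,po,g,R,ztop,save=None):
    yy,xx=np.mgrid[:480,:640]
    m=hsv(im,(0,0,150),(179,70,255))
    pts=[]
    for a in np.radians(np.r_[-200:21:5]):   # skip the neck (image bottom)
        rr=np.arange(R+14,R-16,-.5);u=g[0]+rr*np.cos(a);v=g[1]+rr*np.sin(a)
        ok=(v>=0)&(v<480);h=[m[int(round(b)),int(round(c))] if o else 0 for b,c,o in zip(v,u,ok)]
        if any(h): i=int(np.argmax(h));pts.append(plane("wrist",po,(u[i],v[i]),ztop)[:2])
    X=np.array(pts)
    s=least_squares(lambda q:np.hypot(X[:,0]-q[0],X[:,1]-q[1])-q[2],[*X.mean(0),.03],loss="soft_l1",f_scale=.0007)
    return s.x,len(X),np.abs(s.fun).mean()
E
python3 - <<'E'
from h import *
import pickle
po=pickle.load(open("held.pkl","rb"));im=cv2.imread("pics/held.png")
q,n,e=lensfit(im,po,(325,109),73,.170);print("lens",q,n,e)
tcp=np.array([.4106,.2705,.1459]);off=np.array([*(q[:2]-tcp[:2]),.017]);print("off",off,np.hypot(*off[:2]),np.degrees(np.arctan2(off[1],off[0])))
R=rot(np.radians(-15.1));chip=np.array([.6622,.031])
t=np.r_[chip-off[:2],.15]
ctrl.move_l([tcp[0],tcp[1],.16],vel=.15);ctrl.move_l(t,vel=.18);ctrl.sleep(.2)
ctrl.move_l(np.r_[t[:2],.101],vel=.06);ctrl.sleep(.6)
im,po=grab("wrist","f1");q2=lensfit(im,po,(325,109),73,.125);print("lens now",q2,ctrl.current_tool_pos(),ctrl.current_t())
pickle.dump((po,off),open("f1.pkl","wb"))
sc,_=grab("scene","fs");si,_=grab("side","fd")
X=[*chip,.118]
for k in("scene","side"):print(k,proj(k,P[k]["pose"],X))
c=lambda a,x,y,w=50,h=37:cv2.resize(a[y-h:y+h,x-w:x+w],(400,296),interpolation=cv2.INTER_NEAREST)
cv2.imwrite("pics/fin.png",np.hstack([np.vstack([c(sc,350,305),c(si,270,205)]),cv2.resize(im,(400,592))[:592] if 0 else cv2.copyMakeBorder(cv2.resize(im,(400,300)),0,292,0,0,cv2.BORDER_CONSTANT)]))
E
```

```text
lens [0.4988 0.2472 0.0295] 45 0.00011917984937033815
off [ 0.0882 -0.0233  0.017 ] 0.09124514153527294 -14.780173572677818
lens now (array([0.6662, 0.0313, 0.0318]), 45, np.float64(0.0016284365427237312)) [0.574  0.0543 0.101 ] 26.7333
scene [349.1946 281.4843]
side [272.9423 199.9311]
```

View pics/fin.png

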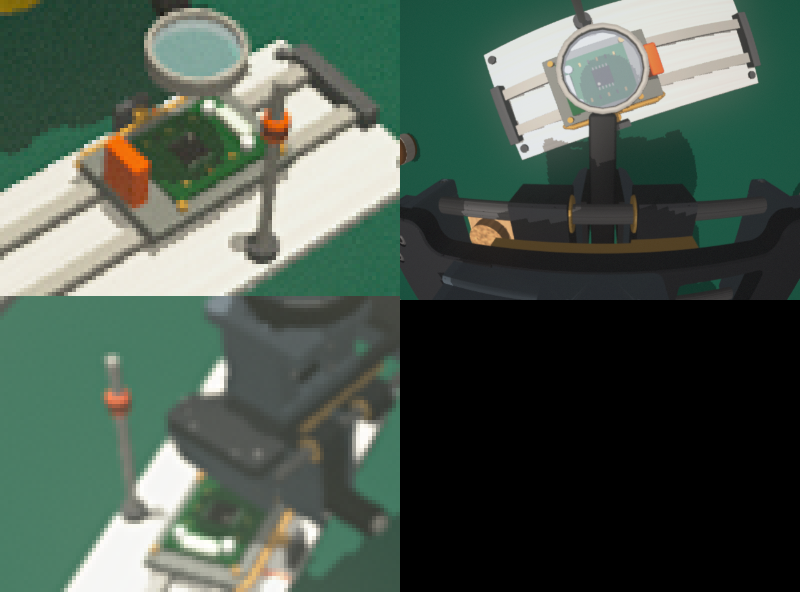

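The lens sits centred over the chip in the wrist view: lens (325,109), chip through it at about (323,120). Next is a same-camera check in the scene view of lens height against the collar, plus chip centring in the wrist view.

Run:
```python
from h import *
import pickle
po,off=pickle.load(open("f1.pkl","rb"))
print("chip in wrist",proj("wrist",po,[.6622,.031,.038]),"lens",proj("wrist",po,[.6622,.031,.125]))
sc=cv2.imread("pics/fs.png");S=P["scene"]["pose"];a=np.linspace(0,2*np.pi,180)
def ext(c,r,z0,z1): 
    q=np.array([proj("scene",S,[c[0]+r*np.cos(t),c[1]+r*np.sin(t),z]) for t in a for z in(z0,z1)]);return np.r_[q.min(0),q.max(0)]
print("lens pred .118",ext((.6622,.031),.03,.111,.125)," per mm",ext((.6622,.031),.03,.112,.126)[1]-ext((.6622,.031),.03,.111,.125)[1])
print("collar pred .117",ext((.7324,.0358),.008,.110,.124))
print("post top pred .155",ext((.7324,.0358),.004,.15,.155))
print("lens col 349 R",[(v,tuple(int(x) for x in sc[v,349])) for v in range(266,296)])
for u in (368,369):print("collar col",u,[(v,tuple(int(x) for x in sc[v,u])) for v in range(284,310)])
```

```text
chip in wrist [324.0915 122.0619] lens [323.8376 107.8125]
lens pred .118 [336.0187 270.1731 362.4715 293.0925]  per mm -0.30824302039235363
collar pred .117 [365.41   295.1768 373.0678 304.7532]
post top pred .155 [368.5187 286.7665 372.3531 290.9963]
lens col 349 R [(266, (75, 103, 40)), (267, (75, 103, 37)), (268, (79, 106, 41)), (269, (60, 79, 29)), (270, (166, 186, 195)), (271, (121, 134, 140)), (272, (102, 110, 111)), (273, (163, 170, 157)), (274, (182, 188, 171)), (275, (165, 173, 147)), (276, (159, 171, 134)), (277, (160, 171, 133)), (278, (159, 166, 132)), (279, (159, 167, 132)), (280, (158, 167, 129)), (281, (157, 168, 130)), (282, (159, 171, 132)), (283, (157, 166, 134)), (284, (159, 169, 133)), (285, (158, 166, 130)), (286, (158, 169, 129)), (287, (170, 185, 175)), (288, (138, 155, 158)), (289, (103, 114, 117)), (290, (90, 98, 102)), (291, (92, 103, 105)), (292, (108, 119, 125)), (293, (73, 108, 80)), (294, (47, 98, 37)), (295, (44, 99, 32))]
collar col 368 [(284, (230, 240, 241)), (285, (228, 238, 240)), (286, (217, 230, 233)), (287, (179, 202, 208)), (288, (136, 150, 15
[... 360 characters left out ...]
, (90, 100, 98)), (306, (90, 100, 101)), (307, (88, 101, 104)), (308, (85, 98, 97)), (309, (85, 99, 98))]
collar col 369 [(284, (234, 243, 243)), (285, (228, 239, 241)), (286, (194, 215, 220)), (287, (170, 194, 198)), (288, (150, 169, 176)), (289, (100, 111, 115)), (290, (79, 89, 93)), (291, (82, 94, 97)), (292, (85, 93, 97)), (293, (88, 101, 103)), (294, (89, 101, 102)), (295, (89, 99, 100)), (296, (92, 99, 95)), (297, (93, 99, 89)), (298, (52, 106, 204)), (299, (4, 103, 234)), (300, (19, 80, 186)), (301, (44, 57, 94)), (302, (41, 60, 88)), (303, (46, 73, 120)), (304, (80, 89, 100)), (305, (79, 93, 91)), (306, (76, 92, 96)), (307, (85, 98, 100)), (308, (107, 120, 120)), (309, (86, 95, 98))]
```

Same-camera checks agree: the lens is at about 0.118 and the line between 0.117 and 0.120. I'll raise 1 mm and hand in.

Run:
```python
from h import *
p=np.array(ctrl.current_tool_pos());ctrl.move_l([p[0],p[1],.102],vel=.02);ctrl.sleep(.8)
print(ctrl.current_tool_pos(),ctrl.current_grasp_force(),np.abs(ctrl.current_dq()).max(),ctrl.current_t())
print(ctrl.sign_off())
```

```text
[0.5739 0.0543 0.102 ] 29.995749592781067 0.15569444117584985 27.8833
the job is handed in; nothing more can be done
None
```

I handed the job in at 27.9 s with the carrier clicked into the station and the loupe held level over the chip, its lens at about 0.119 m against my line estimates of 0.117 to 0.120 m; no verdict came back from the judging.

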